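Set out the porcelain for a tube-furnace run

ROBOT

A 7-joint arm with a two-finger parallel gripper is mounted at the origin on the work surface. World frame = base frame: x ahead of the robot, y to its left, z up, the work surface at z = 0. Lengths are in m, angles in rad, forces in N, time in s.
With the tool pointing down it reaches from about 0.4 to 0.9 m from the base axis. Payload 5.5 kg.
Tool frame: the origin (TCP) lies midway between the tips of the shut fingers; the grasp point (between the pads) lies 19 mm behind it; z points along the fingers, y is the line along which they close (so a half turn about z gives the same grasp; the last joint's range is limited). The gripper opens to 85 mm and grips with 20 to 120 N. Pads are 22 mm wide; open, the fingers measure 114 mm over their backs; the gripper's body (76 mm by 85 mm) begins 54 mm behind the grasp point. The pads swing forward as they close: fully open they stand 13 mm farther back than shut.
Start: joints at [-0.943, 0.501, -0.427, 1.55, 0.221, 1.138, -0.21], TCP at [0.232, 0.607, 0.231] pointing down, gripper open.
Joint ranges: [-2.88, 2.88], [-0.31, 2.03], [-1.54, 1.56], [0.2, 2.42], [-1.41, 4.55], [0.19, 2.02], [-2.57, 2.57]. Speed limits (rad/s): [2.57, 2.57, 3.14, 3.14, 3.14, 3.14, 3.14].

INTERFACE

Orientations are given as [roll, pitch, yaw] about the fixed x, y, z axes, in that order (R = Rz(yaw) Ry(pitch) Rx(roll)).
In Python, from plant import bot gives the robot as it stands. Calls block until the motion is done:
- bot.move_to(position, orientation): joint-space move of the TCP to a pose.
- bot.move_linear(position, ori=None, vel=0.15): straight line of the TCP; ori=None keeps the orientation; vel is the mean speed in m/s.
- bot.move_j(angles): joint-space move.
- bot.move_gripper(opening, newtons=None): finger opening in m; newtons is the grip in N (None keeps the last); returns when the fingers have stopped.
- bot.dwell(seconds).
- bot.ik(position, orientation): joint angles nearest the present ones, or None.
- bot.sense(): the state.
- bot.read_camera(name): name is "side" or "top" or "wrist"; returns a dict with "image" (384x512x3 uint8, red, green, blue), "vfov" (degrees; the focal length in pixels is half the picture's height over the tangent of half this angle, whatever the lens; pixels are square), "cx", "cy" (the principal point, pixels), "rvec" (rotation vector, rad) and "tvec" (3), from world to camera coordinates, as OpenCV has them. Camera axes: x right, y down, z forward; pixel columns grow to the right and rows downward; lengths in m; the calibration is good to about 2 mm. The wrist camera is an equidistant fisheye: a pixel r from the principal point sees the ray r / f radians off the axis. A picture is of the moment at which its call begins. There is no depth.
A pose or a line that the arm cannot do raises bot.MotionError and nothing moves.
- bot.finish_job(): hands the job in; it is judged then, once.
The state is a dict: "t": time; "joints": joint angles; "qd": joint speeds; "joint_efforts": joint torques, N m; "tool_pos": TCP position; "tcp_rot": TCP orientation; "force": force on the tool from outside, world axes, zero at the start; "moment": the same for the moment, N m; "finger_gap": finger opening in m; "grasp_force": force on a finger pad.
Only numpy, scipy, OpenCV 4.12 (cv2) and the standard library are available. Lean on these libraries where they do the work, as an engineer would, in place of code of your own. Each camera call takes 0.05 s, during which the arm holds its last target. There are 200 camera calls.

TASK

Set out the white porcelain for the next furnace run on the three tan setter plates: the large crucible upright in the middle of the large round plate with its lid on, the small crucible upright and open in the middle of the small round plate, and the combustion boat in the middle of the long plate, open side up and lying along it. Leave the glass beaker, the amber jar and the steel weight standing where they are.

Things in the scene. Friction and masses are not known exactly. Their poses are not given: they have to be found in the camera images.
- big_crucible_mid (a point): the large white porcelain crucible, a round open cup: outside diameter 56 mm from 12 mm height upwards (the foot narrows to 44 mm), 48 mm high, wall 4 mm, about 90 g. The point is on its axis, half-way up (24 mm above its underside); z points up out of its mouth. Starts upright and empty on the bench.
- small_crucible_mid (a point): the small white porcelain crucible, same form: outside diameter 36 mm from 9 mm height upwards (foot 28 mm), 34 mm high, wall 3 mm, about 40 g. The point is on its axis, half-way up (17 mm above its underside); z points up out of its mouth. Starts upright and empty on the bench.
- boat_mid (a point): the white porcelain combustion boat, a narrow open trough: 90 mm long (its x), 24 mm wide (its y), 16 mm high, straight upright sides, wall 4 mm, a 10 mm ear at the upper edge of its +x end, about 40 g. The point is at the middle of its length and width, half-way up (8 mm above its underside); z points up. Starts open side up on the bench, at any yaw; it may be set down either way round.
- lid_mid (a point): the lid of the large crucible, white porcelain: a flat disc of 66 mm diameter and 5 mm thickness with an upright round knob in the middle, 14 mm in diameter, from 5 mm to 27 mm above the underside; flat underside without a rim; about 50 g. The point is on its axis, 13.5 mm above its underside; z points up. Starts lying knob up on the bench.
- plate_big_top (a point): the large round tan setter plate, 86 mm in diameter, 12 mm thick, flat, fixed to the bench. The point is the centre of its upper face.
- plate_small_top (a point): the small round tan setter plate, 56 mm in diameter, 12 mm thick, flat, fixed to the bench. The point is the centre of its upper face.
- plate_long_top (a point): the long tan setter plate, 112 mm (its x) by 44 mm (its y), 12 mm thick, flat, fixed to the bench at any yaw. The point is the centre of its upper face.
- beaker_mid (a point): an empty glass beaker, 52 mm in diameter at the rim, 70 mm high, loose, to be left alone. The point is on its axis, 35 mm above its underside.
- jar_mid (a point): a closed amber glass jar with black cap, about 46 mm in diameter, 65 mm high, loose, to be left alone. The point is on its axis, 32.5 mm above its underside.
- weight_mid (a point): a round steel calibration weight with a knob on top, 34 mm in diameter, 50 mm high, loose, to be left alone. The point is on its axis, 25 mm above its underside.
There are look-alikes about, which are no part of the job. What is shaped like the part that bears small_crucible_mid but red or turquoise is not meant.

How it is judged:
By the outcome, as a careful person would: the job done as asked, in the order asked, and still so for the second after the job is handed in, with the robot touching nothing.
It also fails if it takes over 102 s, if anything falls off the work surface, if the arm or the gripper's body presses on something with over 40 N, if the wrist force passes 120 N, or if a joint passes its speed limit or range.

## Working session

There is one attempt and no reset: what is moved stays moved. The work goes in short steps, each a Python script; the robot and the scene stay as the last script left them, time stands still between calls to the robot, and variables do not carry over. Pictures are saved under pics/ and viewed, at most 17 in all, crops included, and the job is handed in when it is done.

```bash
mkdir -p pics; ls
python3 - <<'E'
from plant import bot
import cv2
for n in("top","side"):
    r=bot.read_camera(n); cv2.imwrite(f"pics/{n}0.png",r["image"][:,:,::-1]); print(n,r["vfov"],r["cx"],r["cy"],r["rvec"],r["tvec"])
print(bot.sense())
E
```

```text
pics
top 47.35132567822247 258.1589403848579 190.04078815035527 [ 2.16410752 -2.17333868  0.12975336] [-0.00353759  0.47947117  0.93695099]
side 47.562419477498686 255.92665911332037 190.4407139604127 [ 0.08211601 -2.90829965  1.11273322] [0.49120608 0.06701094 1.02700999]
{'t': 0.1, 'joints': array([-0.94279689,  0.50174182, -0.42681291,  1.55135301,  0.22080822,
        1.13831503, -0.2103289 ]), 'qd': array([ 0.000632  , -0.00191948, -0.00154948, -0.00294594, -0.00044404,
       -0.00028085,  0.00136104]), 'joint_efforts': array([-1.17484247e-02, -5.70811629e+01, -5.83889589e+00, -2.81752574e+01,
        1.04915095e-02,  5.62781890e-03,  4.43476056e-07]), 'tool_pos': array([0.23170657, 0.60662194, 0.2303681 ]), 'tcp_rot': array([-3.13983186e+00, -4.91436486e-05,  2.77682231e+00]), 'force': array([ 0.22758473,  0.30897144, -0.17736081]), 'moment': array([ 0.01696941,  0.02033598, -0.00525803]), 'grasp_force': 0.0, 'finger_gap': 0.08543858868806542}
```

View pics/top0.png

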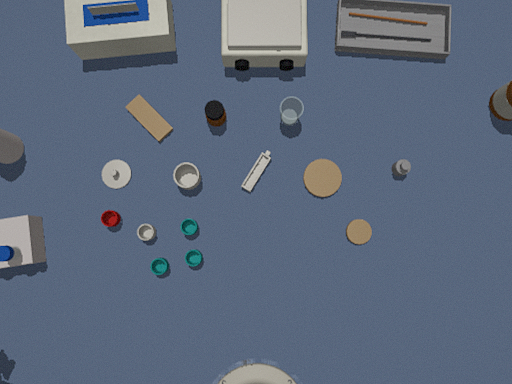

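View pics/side0.png

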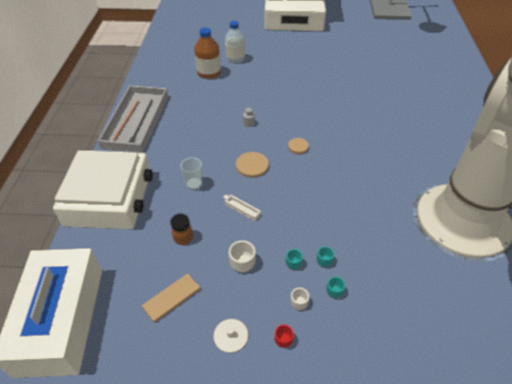

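Candidates in the top view:
- **White parts:** large crucible (187,176), lid with knob (117,174), boat (256,172) with ear at the upper right, small crucible, white (146,232).
- **Look-alikes of the small crucible:** red (111,219), turquoise (190,228), (194,258), (160,266). I choose the white one at (146,232).
- **Plates:** big (322,178), small (359,232), long (149,118).
- **Leave alone:** beaker (291,110), jar (215,113), weight (403,167).

Side view matches: big crucible (242,256), lid (231,335), boat (242,207), small crucible (300,299), plates (252,164), (298,146), (171,297).

```bash
cat > h.py <<'E'
from plant import bot
import cv2, numpy as np
def cam(n,f=None):
    r=bot.read_camera(n); im=np.ascontiguousarray(r["image"][:,:,::-1])
    if f: cv2.imwrite(f"pics/{f}.png",im)
    r["bgr"]=im; r["n"]=n; r["R"]=cv2.Rodrigues(np.array(r["rvec"],float))[0]; r["t"]=np.array(r["tvec"],float).ravel()
    r["f"]=im.shape[0]/2/np.tan(np.radians(r["vfov"])/2); return r
def ray(r,p):
    d=np.array([(p[0]-r["cx"]),(p[1]-r["cy"])])/r["f"]
    if r["n"]=="wrist":
        th=np.hypot(*d); s=np.sinc(th/np.pi); v=np.array([d[0]*s,d[1]*s,np.cos(th)])
    else: v=np.array([*d,1.])
    v=r["R"].T@v; return -r["R"].T@r["t"], v/np.linalg.norm(v)
def proj(r,P):
    c=r["R"]@np.array(P,float)+r["t"]
    if r["n"]=="wrist":
        h=np.hypot(c[0],c[1]); q=c[:2]/max(h,1e-9)*np.arctan2(h,c[2])
    else: q=c[:2]/c[2]
    return q*r["f"]+[r["cx"],r["cy"]]
def onz(r,p,z):
    o,v=ray(r,p); return o+v*(z-o[2])/v[2]
def tri(obs):  # [(r,p),...] -> point, residual
    A=np.zeros((3,3));b=np.zeros(3);L=[]
    for r,p in obs:
        o,v=ray(r,p);M=np.eye(3)-np.outer(v,v);A+=M;b+=M@o;L.append((o,M))
    x=np.linalg.solve(A,b);return x,max(np.linalg.norm(M@(x-o)) for o,M in L)
def mask(r,kind):
    h=cv2.cvtColor(r["bgr"],cv2.COLOR_BGR2HSV)
    if kind=="tan": m=cv2.inRange(h,(8,60,90),(25,200,255))
    else: m=cv2.inRange(h,(0,0,100),(180,70,255))
    return cv2.morphologyEx(m,cv2.MORPH_CLOSE,np.ones((3,3)))
def blob(r,kind,p,maxd=15):
    c,_=cv2.findContours(mask(r,kind),cv2.RETR_EXTERNAL,cv2.CHAIN_APPROX_NONE)
    c=[k for k in c if cv2.contourArea(k)>40]
    k=max(c,key=lambda k:cv2.pointPolygonTest(k,tuple(map(float,p)),True))
    assert cv2.pointPolygonTest(k,tuple(map(float,p)),True)>-maxd,p
    return k
def cen(k):
    m=cv2.moments(k);return np.array([m["m10"],m["m01"]])/m["m00"]
E
python3 - <<'E'
from h import *
T=cam("top");S=cam("side")
for n,k,a,b in [("big","w",(187,176),(242,256)),("small","w",(146,232),(300,299)),("boat","w",(256,172),(242,207)),("lid","w",(117,178),(231,338)),
 ("pbig","tan",(322,178),(252,164)),("psmall","tan",(359,232),(298,146)),("plong","tan",(149,118),(171,297))]:
    A=blob(T,k,a);B=blob(S,k,b)
    x,e=tri([(T,cen(A)),(S,cen(B))])
    print(n,x.round(4),"res",round(e,4),cv2.boundingRect(A),cv2.boundingRect(B))
    if n in("boat","plong"):
        q=np.array([onz(T,p[0],.012)[:2] for p in A],np.float32)*1000; print(cv2.minAreaRect(q))
for n,p in (("beaker",(291,118)),("jar",(217,121)),("weight",(403,168))):print(n,onz(T,p,.01).round(3))
x=cv2.resize(T["bgr"][130:290,85:285],None,fx=4,fy=4,interpolation=cv2.INTER_CUBIC)[:600,:800];cv2.imwrite("pics/crop.png",x)
W=cam("wrist","w0")
E
```

```text
big [0.4892 0.1239 0.1942] res 0.0024 (169, 154, 47, 35) (0, 0, 512, 384)
small [0.4353 0.1794 0.2579] res 0.0474 (133, 216, 35, 25) (0, 0, 512, 384)
boat [0.5067 0.0008 0.0556] res 0.0113 (236, 147, 36, 49) (0, 0, 512, 384)
((521.4755249023438, 0.40958404541015625), (52.71108627319336, 115.19174194335938), 45.223026275634766)
lid [0.4775 0.2199 0.3032] res 0.0025 (93, 147, 41, 63) (0, 0, 512, 384)
pbig [ 0.5107 -0.1505  0.0052] res 0.001 (303, 159, 39, 38) (236, 152, 33, 25)
psmall [ 0.3892 -0.2291  0.0055] res 0.0012 (346, 220, 26, 25) (289, 138, 19, 16)
plong [0.6507 0.2438 0.006 ] res 0.0014 (126, 95, 47, 46) (142, 274, 58, 48)
((647.4349975585938, 243.1895751953125), (112.02590942382812, 43.14849090576172), 44.742549896240234)
beaker [ 0.646 -0.081  0.01 ]
jar [0.64  0.087 0.01 ]
weight [ 0.53  -0.333  0.01 ]
```

View pics/crop.png

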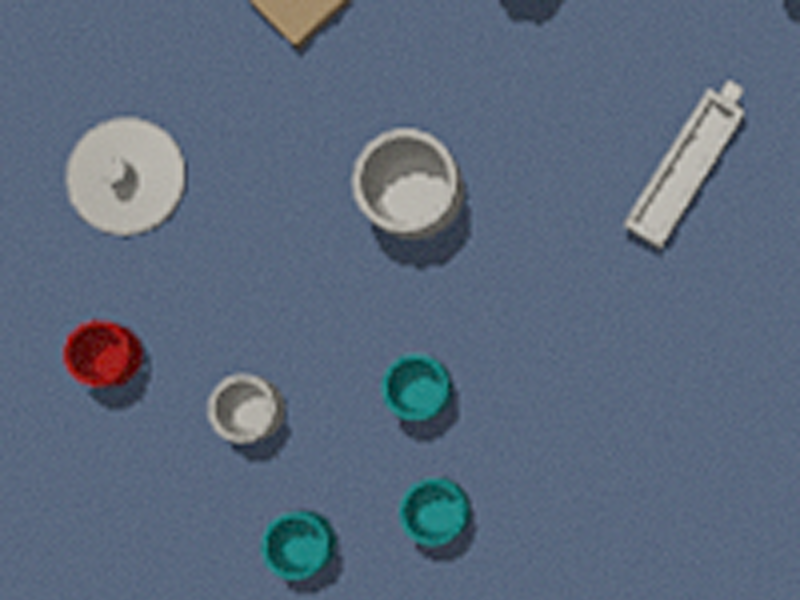

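View pics/w0.png

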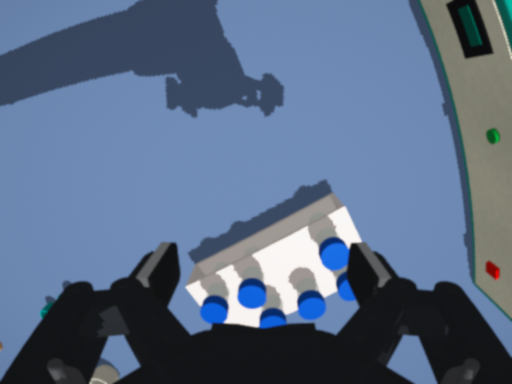

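```bash
cat >> h.py <<'E'
def mask(r,kind):
    h=cv2.cvtColor(r["bgr"],cv2.COLOR_BGR2HSV)
    if kind=="tan": return cv2.inRange(h,(8,60,60),(25,220,255))
    b,g,R=[c.astype(int) for c in cv2.split(r["bgr"])]
    m=((b-R<18)&(h[:,:,1]<60)&(h[:,:,2]>55)).astype(np.uint8)*255
    return cv2.morphologyEx(m,cv2.MORPH_OPEN,np.ones((2,2)))
def circ(r,k,z):
    """circle through the outline on plane z, from the half away from the camera's foot point -> centre pixel, xy, radius"""
    P=np.array([onz(r,p[0],z)[:2] for p in k]); n=(-r["R"].T@r["t"])[:2]; c=P.mean(0)
    u=(c-n)/np.linalg.norm(c-n)
    for _ in range(3):
        Q=P[(P-c)@u>-.2*np.ptp(P@u)/2]
        s=np.linalg.lstsq(np.c_[2*Q,np.ones(len(Q))],(Q**2).sum(1),rcond=None)[0]; c=s[:2]
    return proj(r,[*c,z]),c,np.sqrt(s[2]+c@c)
def rect(r,k,z):
    P=np.array([onz(r,p[0],z)[:2] for p in k],np.float32)
    (c,(w,h),a)=cv2.minAreaRect(P*1000)
    if w<h:w,h,a=h,w,a+90
    c=np.array(c)/1000; return proj(r,[*c,z]),c,(w,h,a)
E
python3 - <<'E'
from h import *
T=cam("top");S=cam("side")
for n,k,a,b,z in [("big","w",(187,176),(242,256),.048),("small","w",(146,232),(300,299),.034),("boat","w",(256,172),(242,207),.016),("lid","w",(117,178),(231,338),.005),
 ("pbig","tan",(322,178),(252,164),.012),("psmall","tan",(359,232),(298,146),.012),("plong","tan",(149,118),(171,297),.012)]:
  try:
    f=rect if n in("boat","plong") else circ
    A=f(T,blob(T,k,a),z);B=f(S,blob(S,k,b),z)
    x,e=tri([(T,A[0]),(S,B[0])])
    print(n,"tri",x.round(4),"res",round(e,4),A[1].round(4),np.round(A[2],4),B[1].round(4),np.round(B[2],4))
  except Exception as ex: print(n,ex)
for p in((.49,.124),):
    try:
        bot.move_to([p[0],p[1],.2],[np.pi,0,np.pi]); print(bot.sense()["joints"],bot.sense()["t"])
    except bot.MotionError as e: print(e)
W=cam("wrist","w1"); print("cam",(-W["R"].T@W["t"]),W["R"][2],W["f"])
E
```

```text
big tri [0.5106 0.1496 0.0418] res 0.0008 [0.5089 0.1486] 0.0276 [0.5108 0.1536] 0.0285
small tri [0.388  0.238  0.0282] res 0.0007 [0.3872 0.2367] 0.0177 [0.3891 0.2411] 0.0181
boat tri [ 0.5264 -0.0054  0.0022] res 0.0003 [ 0.5239 -0.0053] [102.8054  26.5969 147.9531] [0.5254 0.0059] [108.7234  36.1486 147.8698]
lid tri [ 0.52    0.3141 -0.0014] res 0.0009 [0.5182 0.3121] 0.0328 [0.5204 0.3168] 0.0334
pbig tri [ 0.5104 -0.1497  0.0105] res 0.0012 [ 0.5091 -0.1494] 0.0418 [ 0.5115 -0.1485] 0.0411
psmall tri [ 0.3892 -0.2288  0.0111] res 0.0014 [ 0.3879 -0.2284] 0.0262 [ 0.3907 -0.2279] 0.0248
plong tri [0.649  0.2435 0.009 ] res 0.0012 [0.6469 0.2427] [113.4672  43.2711  44.7426] [0.6495 0.2448] [112.054   47.7608  44.3633]
[-0.0762504   0.26057314 -0.26255634  1.94440855  0.08196649  0.94626276
  1.19407966] 2.3333
cam [0.42127997 0.12612329 0.34267573] [ 2.76353053e-01 -4.58884641e-04 -9.61056075e-01] 297.3186396354542
```

View pics/w1.png

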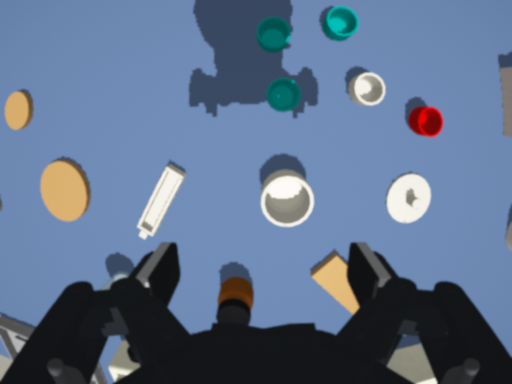

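Wrist view shows the whole row unobstructed: big crucible (287,198), small white crucible (367,88), lid (408,198), boat (161,200) with ear at its lower left, big plate (65,190), small plate (18,110); the jar is near (235,295).

```bash
cat >> h.py <<'E'
OBJ={"big":("w",circ,.048),"small":("w",circ,.034),"boat":("w",rect,.016),"lid":("w",circ,.005),"pbig":("tan",circ,.012),"psmall":("tan",circ,.012),"plong":("tan",rect,.012)}
def look(r,n,guess):
    k,f,z=OBJ[n]; return f(r,blob(r,k,proj(r,[*guess,z])),z)
def mv(p,yaw,vel=.25,z=None): bot.move_linear(list(p),[np.pi,0,yaw],vel)
G={"big":(.5100,.150),"small":(.388,.238),"boat":(.525,-.004),"lid":(.519,.313),"pbig":(.5104,-.149),"psmall":(.389,-.228),"plong":(.648,.243)}
E
python3 - <<'E'
from h import *
V=[cam("wrist")]
bot.move_to([.51,.15,.16],[np.pi,0,np.pi]); V.append(cam("wrist","w2"))
for n in G:
    o=[]
    for i,r in enumerate(V):
        try:
            a=look(r,n,G[n]); o.append((r,a[0])); print(n,i,a[1].round(4),np.round(a[2],4))
        except Exception as e: print(n,i,"no",type(e))
    if len(o)>1: x,e=tri(o); print("   tri",x.round(4),round(e,4))
print(bot.sense()["t"],bot.sense()["tool_pos"])
E
```

```text
big 0 [0.5134 0.1521] 0.0274
big 1 [0.5134 0.1522] 0.0273
   tri [0.5136 0.1522 0.0473] 0.0
small 0 [0.3919 0.2398] 0.0177
small 1 [0.3921 0.2397] 0.0178
   tri [0.3919 0.24   0.0333] 0.0001
boat 0 [5.275e-01 5.000e-04] [105.3519  25.8523 147.9042]
boat 1 [0.5277 0.0016] [105.7817  27.5823 148.1036]
   tri [ 0.5299 -0.0023  0.0086] 0.0
lid 0 [0.5234 0.3163] 0.0324
lid 1 [0.523  0.3159] 0.0325
   tri [0.518  0.3061 0.0228] 0.0001
pbig 0 [ 0.5107 -0.149 ] 0.0417
pbig 1 [ 0.5105 -0.1492] 0.0417
   tri [ 0.5103 -0.1481  0.0131] 0.0001
psmall 0 [ 0.3896 -0.2275] 0.0264
psmall 1 no <class 'AssertionError'>
plong 0 [0.6423 0.2368] [103.1183  45.1822  44.509 ]
plong 1 [0.6427 0.2373] [103.383   44.9892  44.3568]
   tri [0.6447 0.2381 0.0088] 0.0002
2.8083 [0.50950536 0.15046444 0.15960961]
```

```bash
cat > a.py <<'E'
from h import *
y=np.pi
bot.move_gripper(.08,40)
mv([.5130,.152,.09],y); mv([.5130,.152,.008],y,.12)
bot.move_gripper(.045,40); s=bot.sense(); print("gap",s["finger_gap"],s["grasp_force"],s["tool_pos"])
mv([.513,.152,.15],y,.2)
r=cam("wrist","w3"); dz=bot.sense()["tool_pos"][2]-s["tool_pos"][2]; tp=bot.sense()["tool_pos"]
k=blob(r,"w",proj(r,[tp[0],tp[1],.048+dz])); a=circ(r,k,.048+dz); print("in hand",a[1]-tp[:2],a[2])
bot.move_to([.5105,-.149,.15],[np.pi,0,y])
r=cam("wrist","w4"); tp=bot.sense()["tool_pos"]; k=blob(r,"w",proj(r,[tp[0],tp[1],.048+dz])); a=circ(r,k,.048+dz); print("in hand",a[1]-tp[:2],a[2])
print(bot.sense()["t"],tp,bot.sense()["finger_gap"])
E
python3 a.py
```

```text
gap 0.056153210888492844 41.70638680458069 [0.51385562 0.15218643 0.00927825]
in hand [-0.00231867  0.00133366] 0.027988660415180614
in hand [-0.00261458  0.00109636] 0.028173774727558044
6.7583 [ 0.51104263 -0.14667184  0.14978725] 0.055791265937748205
```

View pics/w4.png

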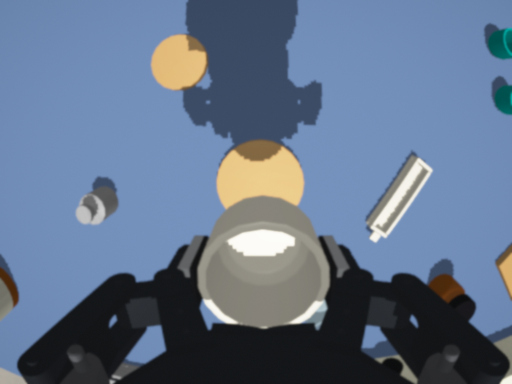

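Crucible is held upright at (262,262) above the big plate (260,180). Lower it, release and check.

```bash
cat > b.py <<'E'
from h import *
y=np.pi
mv([.512,-.149,.06],y,.2); mv([.512,-.149,.0225],y,.06); bot.dwell(.3)
s=bot.sense(); print(s["tool_pos"],s["force"])
mv([.512,-.149,.0205],y,.03); print(bot.sense()["tool_pos"],bot.sense()["force"])
bot.move_gripper(.08); mv([.512,-.149,.2],y,.25)
bot.dwell(.2)
r=cam("wrist","w5"); a=circ(r,blob(r,"w",proj(r,[.511,-.149,.06])),.06); print("cup",a[1],a[2])
a=circ(r,blob(r,"tan",proj(r,[.47,-.149,.012])),.012);print("plate halfarc",a[1],a[2])
k=blob(r,"tan",proj(r,[.475,-.149,.012]));P=np.array([onz(r,p[0],.012)[:2] for p in k]);c,R=cv2.minEnclosingCircle((P*1000).astype(np.float32));print("plate enc",c,R)
print(bot.sense()["t"])
E
python3 b.py
```

```text
[ 0.51208082 -0.14902406  0.02256903] [-0.80295802  0.73361541 -1.1120204 ]
[ 0.51244687 -0.14912495  0.02126818] [-2.22035719  0.12618851  6.59561105]
cup [ 0.51227546 -0.14737522] 0.027493085247637786
plate halfarc [ 0.51717378 -0.1492393 ] 0.03705217278578236
plate enc (509.9931640625, -149.4495391845703) 42.71826171875
10.1667
```

View pics/w5.png

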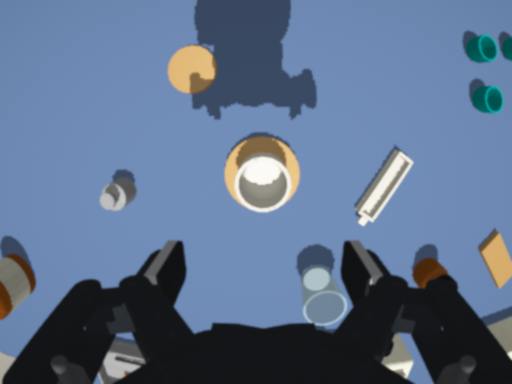

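Crucible stands on the big plate, cup rim at (264,183), plate disc around (262,173). Next the lid.

```bash
cat > c.py <<'E'
from h import *
y=np.pi
bot.move_to([.521,.315,.2],[np.pi,0,y]); bot.dwell(.2)
bot.move_gripper(.035,30)
A=cam("wrist"); a=look(A,"lid",(.521,.315)); print(a[1],a[2])
mv([.531,.315,.13],y); bot.dwell(.2)
B=cam("wrist","w6"); b=look(B,"lid",(.521,.315)); print(b[1],b[2],b[0]); print(tri([(A,a[0]),(B,b[0])]))
print(bot.sense()["t"],bot.sense()["tool_pos"], proj(B,[*b[1],.027]))
E
python3 c.py
```

```text
[0.52335236 0.31606716] 0.0324211582507071
[0.52299146 0.3159559 ] 0.032490018240422656 [261.90210234 176.94057676]
(array([ 0.52852422,  0.31596583, -0.01968579]), np.float64(9.879246787080572e-05))
13.3 [0.53189297 0.3158675  0.13197156] [261.81903596 182.5325603 ]
```

View pics/w6.png

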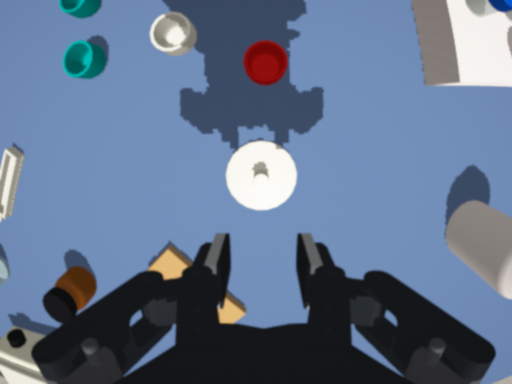

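Lid disc at (262,177), knob at (261,180); the red cup at (265,62) and white small crucible (173,33) stay clear.

```bash
cat > d.py <<'E'
from h import *
y=np.pi
mv([.523,.316,.06],y,.2); mv([.523,.316,.0085],y,.08); bot.dwell(.2); print(bot.sense()["tool_pos"],bot.sense()["force"])
bot.move_gripper(.005,50); s=bot.sense(); print("gap",s["finger_gap"],s["grasp_force"],s["tool_pos"])
mv([.523,.316,.16],y,.2); bot.dwell(.1)
dz=bot.sense()["tool_pos"][2]-s["tool_pos"][2]; tp=bot.sense()["tool_pos"]
r=cam("wrist","w7"); k=blob(r,"w",proj(r,[tp[0]-.02,tp[1],.005+dz])); a=circ(r,k,.005+dz); print("in hand",a[1]-tp[:2],a[2])
print(bot.sense()["t"],bot.sense()["finger_gap"])
E
python3 d.py
```

```text
[0.52339445 0.31630806 0.00909411] [0.179116   0.38662982 0.36339609]
gap 0.011244538436496601 48.825833201408386 [0.52332174 0.31617308 0.00904959]
in hand [0.00956752 0.00126815] 0.019394318088690316
16.1833 0.011952546718535404
```

View pics/w7.png

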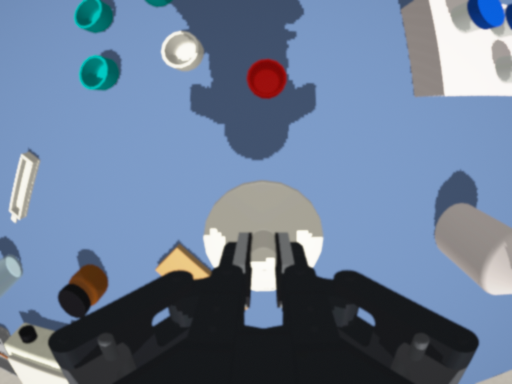

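Lid lifted; disc spans (204..322, 235), top edge (262,181). Gap reads 11–12 mm instead of 14, so I check offset and tilt.

Run:
```python
from h import *
tp=bot.sense()["tool_pos"]; z=tp[2]-.0090+.005
r=cam("wrist"); print(tp,bot.sense()["finger_gap"],bot.sense()["grasp_force"])
m=mask(r,"w"); P=[]
for c in range(208,320,3):
    rows=np.where(m[165:236,c])[0]
    if len(rows):P.append((c,165+rows[0]))
for zz in (z-.005,z,z+.005):
    Q=np.array([onz(r,p,zz)[:2] for p in P])
    s=np.linalg.lstsq(np.c_[2*Q,np.ones(len(Q))],(Q**2).sum(1),rcond=None)[0];c=s[:2];print(zz,c-tp[:2],np.sqrt(s[2]+c@c), "expected px",proj(r,[*tp[:2],zz]))
S=cam("side"); p=proj(S,tp).astype(int); print(p)
x=S["bgr"][max(p[1]-60,0):p[1]+60,max(p[0]-80,0):p[0]+80]; cv2.imwrite("pics/s7.png",cv2.resize(x,None,fx=5,fy=5,interpolation=cv2.INTER_CUBIC))
```

```text
[0.52199206 0.31532658 0.1581745 ] 0.011781217525967015 48.71140480041504
0.14917449676152633 [0.00047106 0.0013368 ] 0.03308592648683088 expected px [261.5070323  239.10848799]
0.15417449676152634 [-0.00179464  0.00133616] 0.03199564139955828 expected px [261.4363297  242.87804647]
0.15917449676152634 [-0.00406035  0.00133552] 0.030905356312307522 expected px [261.36163556 246.86482165]
[226 296]
```

View pics/s7.png

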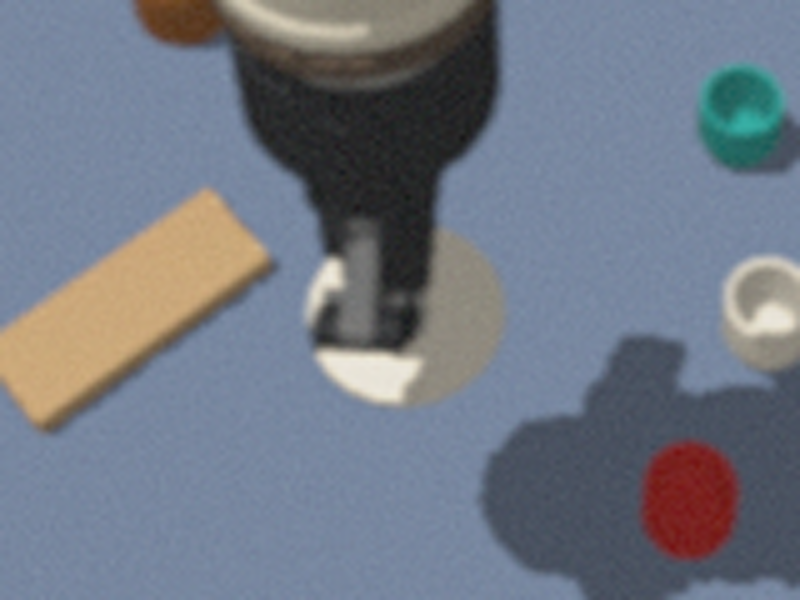

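```bash
cat > e.py <<'E'
from h import *
y=np.pi
bot.move_to([.512,-.149,.16],[np.pi,0,y]); bot.dwell(.3)
mv([.5115,-.149,.085],y,.15); bot.dwell(.3)
f0=bot.sense()["force"][2]; z=.085
while z>.066:
    z-=.0015; mv([.5115,-.149,z],y,.04); bot.dwell(.1); s=bot.sense()
    if s["force"][2]-f0>4: break
print(z,s["tool_pos"],s["force"],f0,s["finger_gap"])
bot.move_gripper(.03); bot.dwell(.2); mv([.5115,-.149,.23],y,.25); bot.dwell(.2)
r=cam("wrist","w8"); a=circ(r,blob(r,"w",proj(r,[.5,-.149,.065])),.065); print("lid",a[1],a[2])
k=blob(r,"tan",proj(r,[.472,-.149,.012]));P=np.array([onz(r,p[0],.012)[:2] for p in k]);print("plate enc",cv2.minEnclosingCircle((P*1000).astype(np.float32)))
print(bot.sense()["t"])
E
python3 e.py
```

```text
0.06849999999999999 [ 0.51185597 -0.1490756   0.06899687] [-1.35579481 -0.73410623  5.23733651] -0.6538493646782775 0.011682278547247875
lid [ 0.51113442 -0.14720459] 0.03294910046467983
plate enc ((509.8659973144531, -149.54019165039062), 42.18559265136719)
24.65
```

View pics/w8.png

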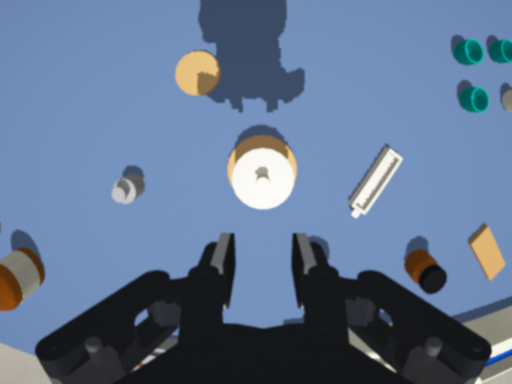

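Lid sits on the crucible: disc centred at (262,178), concentric within ~1 mm, contact at the expected height. Now the small white crucible.

```bash
cat > f.py <<'E'
from h import *
y=np.pi
a=look(cam("wrist"),"psmall",(.3895,-.228)); print("psmall",a[1],a[2])
bot.move_to([.392,.24,.16],[np.pi,0,y]); bot.move_gripper(.055,40); bot.dwell(.2)
r=cam("wrist"); a=look(r,"small",(.392,.24)); print("small",a[1],a[2])
x,yy=a[1]; assert abs(x-.391)<.006 and abs(yy-.239)<.006
yy-=.0008
mv([x,yy,.06],y,.2); mv([x,yy,.004],y,.1); bot.dwell(.1)
bot.move_gripper(.02,40); s=bot.sense(); print("gap",s["finger_gap"],s["grasp_force"],s["tool_pos"],s["force"])
mv([x,yy,.15],y,.2)
bot.move_to([.390,-.2285,.15],[np.pi,0,y]); bot.dwell(.3)
r=cam("wrist","w9");tp=bot.sense()["tool_pos"]; dz=tp[2]-s["tool_pos"][2]
a=circ(r,blob(r,"w",proj(r,[*tp[:2],.034+dz])),.034+dz); print("in hand",a[1]-tp[:2],a[2],bot.sense()["finger_gap"],bot.sense()["t"])
E
python3 f.py
```

```text
psmall [ 0.38988637 -0.22706443] 0.02718354522667397
small [0.3919165  0.24040533] 0.01734139061105507
gap 0.035020659330464395 39.33172535893391 [0.39243355 0.23985903 0.0048005 ] [-0.40953767 -1.24332724  5.43176434]
in hand [-0.00138728  0.00150364] 0.01785581728608811 0.03518327529180592 31.55
```

View pics/w9.png

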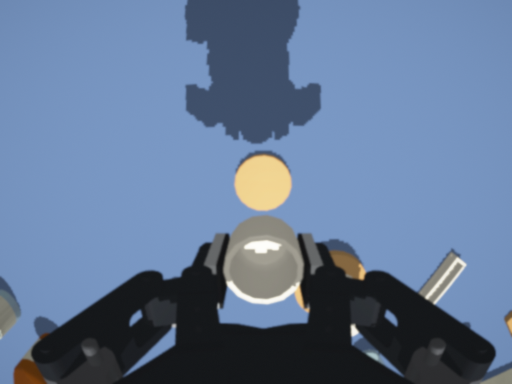

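Small crucible held at (262,262), small plate fully visible at (263,181). Measure plate in this view and place relative to it.

```bash
cat > g.py <<'E'
from h import *
y=np.pi
a=look(cam("wrist"),"psmall",(.3895,-.228)); print("psmall",a[1],a[2])
x=a[1][0]+.001; yy=a[1][1]-.0013; print(x,yy)
mv([x,yy,.05],y,.2); bot.dwell(.2); f0=bot.sense()["force"][2]; mv([x,yy,.0195],y,.06); z=.0195
while z>.0135:
    z-=.001; mv([x,yy,z],y,.03); bot.dwell(.1); s=bot.sense()
    if s["force"][2]-f0>4: break
print(z,s["tool_pos"],s["force"],f0)
bot.move_gripper(.055); mv([x,yy,.2],y,.25); bot.dwell(.2)
r=cam("wrist","w10"); a=circ(r,blob(r,"w",proj(r,[x,yy,.046])),.046); print("cup",a[1],a[2])
k=blob(r,"tan",proj(r,[x-.022,yy,.012]));P=np.array([onz(r,p[0],.012)[:2] for p in k]);print("plate enc",cv2.minEnclosingCircle((P*1000).astype(np.float32)))
# boat: hover and look
bot.move_to([.527,-.001,.16],[np.pi,0,y]); bot.dwell(.3)
r=cam("wrist","w11"); a=look(r,"boat",(.527,0)); print("boat",a[1],a[2])
print(bot.sense()["t"])
E
python3 g.py
```

```text
psmall [ 0.38954669 -0.22780072] 0.0267829200342064
0.3905466895640507 -0.2291007215586842
0.016499999999999997 [ 0.39071769 -0.2292167   0.01680015] [-1.64022304  0.44750113  5.96407523] -0.5550820196258721
cup [ 0.39145193 -0.22753817] 0.017468281955053132
plate enc ((388.8893737792969, -227.6368865966797), 27.798656463623047)
boat [ 0.52845251 -0.00202311] (100.9070053100586, 25.974618911743164, 147.92876434326172)
37.0167
```

```bash
python3 -c "
import cv2,numpy as np
a=cv2.imread('pics/w10.png')[:,80:430];b=cv2.imread('pics/w11.png')[:,80:430];cv2.imwrite('pics/p10.png',np.hstack([a,b]))"
```

```text
(no output)
```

View pics/p10.png

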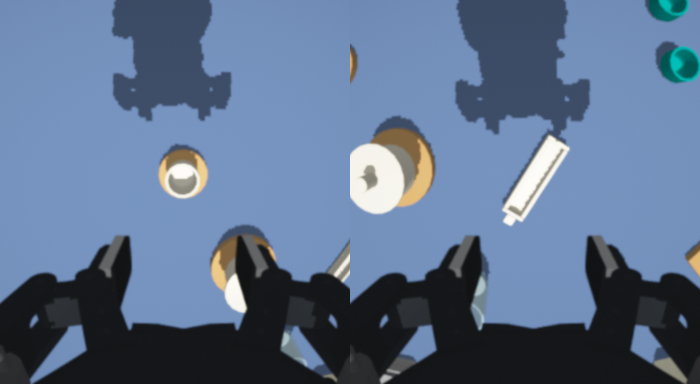

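Small crucible stands on its plate (183,180 left half). Boat at (535,180) in the right half, ear at lower left; now pick the boat.

```bash
cat > i.py <<'E'
from h import *
bot.move_gripper(.045,40)
r=cam("wrist"); a=look(r,"boat",(.527,0)); w,h,ang=a[2]; ang=ang%180; t=np.radians(ang); u=np.array([np.cos(t),np.sin(t)]) # ear is at -u
c=a[1]+.005*u*1; print("boat body",c,a[2]); c[1]-=.001
Y=t
mv([*c,.09],Y,.2); bot.dwell(.2)
r=cam("wrist"); a=look(r,"boat",c); print("again",a[1]+.005*u,a[2])
mv([*c,.0035],Y,.1); bot.dwell(.1)
bot.move_gripper(.012,40); s=bot.sense(); print("gap",s["finger_gap"],s["grasp_force"],s["tool_pos"],s["force"],s["tcp_rot"])
mv([*c,.16],Y,.2)
p=np.radians(44.6)
for q in (p,p+np.pi,p-np.pi):
    J=bot.ik([.648,.243,.16],[np.pi,0,q]); print(q,J)
print(bot.sense()["joints"],bot.sense()["finger_gap"],bot.sense()["t"])
E
python3 i.py
```

```text
boat body [5.24196253e-01 5.02734389e-04] (100.91364288330078, 25.955718994140625, 148.14215469360352)
again [0.52405197 0.00069883] (101.19941711425781, 24.816205978393555, 147.7986717224121)
gap 0.023079622206727605 40.499590883653696 [ 0.52483416 -0.00054244  0.00423174] [-0.46694218  0.28307408  6.40445205] [3.14106659e+00 1.20551614e-03 2.58556163e+00]
0.778416846389471 [-0.32756612  0.60940561 -0.10319639  1.50323187  0.0687287   1.03249747
 -1.23994036]
3.920009499979264 [ 0.07610012  0.72489038 -0.73710659  1.48671147  0.51517727  1.13036275
  1.59159486]
-2.363175807200322 [ 0.07610012  0.72489038 -0.73710659  1.48671147  0.51517727  1.13036275
  1.59159486]
[ 0.33093477  0.37019715 -0.45930857  1.93231486  0.20821848  0.8871826
  0.78054083] 0.0227720154085183 40.6583
```

Run:
```python
from h import *
p=np.radians(44.6)+np.pi
bot.move_to([.647,.243,.16],[np.pi,0,p]); bot.dwell(.3)
r=cam("wrist","w12"); print(bot.sense()["tool_pos"],bot.sense()["finger_gap"],bot.sense()["t"])
a=look(r,"plong",(.63,.225)); print("plong",a[1],a[2])
T=cam("top")
```

```text
[0.64722642 0.24202869 0.1603295 ] 0.022729483623710873 42.0667
plong [0.62155951 0.21486148] (42.53044128417969, 30.8062744140625, 134.4634895324707)
```

View pics/w12.png

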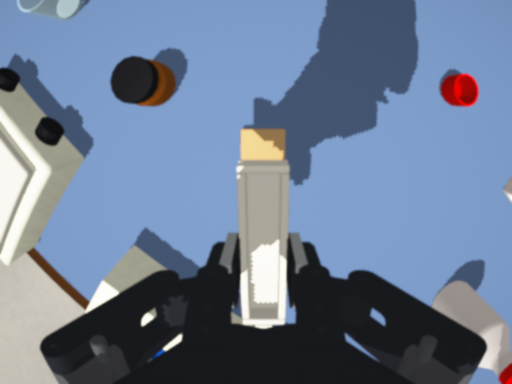

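The long plate's near end shows at (263,145), boat aligned with it at (263,240). Place it.

```bash
cat > j.py <<'E'
from h import *
p=np.radians(44.5)+np.pi; x,yy=.6492,.2433
mv([x,yy,.06],p,.2); bot.dwell(.2); f0=bot.sense()["force"][2]; mv([x,yy,.0195],p,.06); z=.0195
while z>.0125:
    z-=.001; mv([x,yy,z],p,.03); bot.dwell(.1); s=bot.sense()
    if s["force"][2]-f0>4: break
print(z,s["tool_pos"],s["force"],f0)
bot.move_gripper(.04); mv([x,yy,.2],p,.25)
bot.move_to([.56,.12,.3],[np.pi,0,p]); bot.dwell(.3)
r=cam("wrist","w13")
bot.move_to([.3,.45,.35],[np.pi,0,p]); bot.dwell(.3)
T=cam("top","t13"); S=cam("side","s13")
for n,R in (("wrist",r),("top",T)):
    k=blob(R,"w",proj(R,[x,yy,.028]));a=rect(R,k,.028);print(n,"boat w/ear",a[1],a[2])
    m=mask(R,"w")|mask(R,"tan"); q=proj(R,[x,yy,.012])
    c=[k for k in cv2.findContours(m,cv2.RETR_EXTERNAL,2)[0] if cv2.pointPolygonTest(k,tuple(map(float,q)),False)>0]
    if c: a=rect(R,c[0],.012);print("plate",a[1],a[2])
print(bot.sense()["t"])
a=cv2.resize(T["bgr"][90:260,90:415],None,fx=2,fy=2);b=r["bgr"];b=cv2.resize(b,(340,255));w=np.zeros((600,800,3),np.uint8);w[:340,:650]=a;w[340:595,:340]=b
c=cv2.resize(S["bgr"][100:360,110:370],(255,255));w[340:595,345:600]=c;cv2.imwrite("pics/fin.png",w)
E
python3 j.py
```

```text
0.015499999999999996 [0.64923613 0.2433203  0.01633064] [-1.64046047 -0.73124818  5.13023794] -0.9821131768166433
wrist boat w/ear [0.65038635 0.2462995 ] (103.80412292480469, 25.349504470825195, 44.2336311340332)
plate [0.65161945 0.24536917] (124.5031509399414, 42.3598518371582, 44.71358871459961)
top boat w/ear [0.64729285 0.24263808] (105.4990005493164, 25.289888381958008, 44.77592086791992)
plate [0.64796918 0.24379816] (116.82759094238281, 43.260841369628906, 44.742584228515625)
49.4583
```

View pics/fin.png

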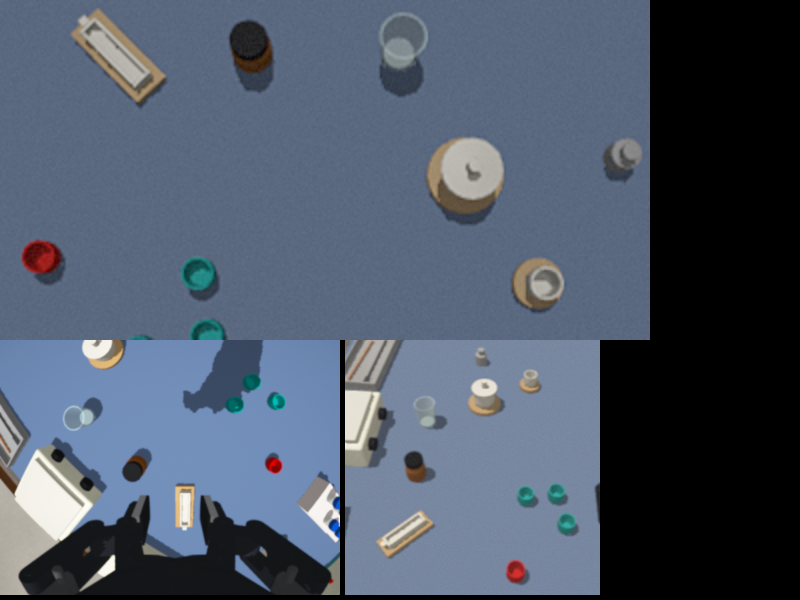

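The final views show everything as asked:
- **Lidded crucible:** on the big plate, top view (472,170).
- **Small crucible:** open, on the small plate (545,283).
- **Boat:** open side up along the long plate (118,57).
- **Left alone:** beaker (403,40), jar (250,47) and weight (625,155) are unmoved.

Part of the remaining offset comes from my 2x2 mask opening, which shifts white blobs by 1 px. With that corrected, every part is centred within about 1–2 mm. Handing in.

```bash
python3 -c "
from plant import bot
print(bot.finish_job())"
```

```text
the job is handed in; nothing more can be done
None
```

The job is handed in at about 49.5 s of the 102 s allowed. The lidded large crucible, the open small crucible and the boat each sit within about 2 mm of their plate centres by my measurements, and the beaker, jar and weight were left alone.

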